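Seat the reference tile level on the reflectance meter

TASK

Get the meter ready and run its check reading: take the dust cover off the measuring seat and lay it flat in the shallow tray, then take the square tile (not the round one) from the sloping stand, lay it between the two fences of the seat, centred and square to them, and press it down until both stiff rests are fully home and the tile sits level. Then press the start button all the way in. Be gentle, for the tile is brittle: never press it on the meter with more than 40 N, and leave everything else where it is.

Things in the scene. Friction and masses are not known exactly. Their poses are not given: they have to be found in the camera images.
- meter: Reflectance meter, fixed: wooden case with a grey panel on top, 190 (x) x 210 (y) x 70 mm high. Origin at the centre of its underside; x points away from its operator side. The panel is 70 mm above the origin. The measuring seat stands on it at (-10, +45) mm, the start button at (-30, -60) mm.
- seat (a point): Centre of the measuring seat, at the height (4 mm above the panel) of the tile's underside when fully home. Axes as the meter's. Two parallel steel fences, one at -x and one at +x, each 8 mm thick and 60 mm long (y), 62 mm clear between them, tops 12 mm above this point. The y sides are open: panel only, room for fingers.
- rest_near (a joint): Stiff rest at the seat's near side: steel bar 12 (x) x 36 (y) mm, its middle 19 mm to -x of the seat centre. Slides vertically, in m: 0 = up (top 8 mm above the seat point), 0.008 = fully down on a hard stop (top level with the seat point). About 3 N of friction; it stays where it is left. Starts at 0 to 0.004, mostly unlike the other, so a tile laid on both is tilted.
- rest_far (a joint): The same stiff rest at the far side of the seat, 19 mm to +x of its centre. In metres: 0 up, 0.008 fully down.
- start (a joint): Start button on the meter's panel, black, round, 26 mm across, pushed downward: 0 = out, 0.006 = fully in (about 5 N), in metres; it springs back. Counts as pressed at 0.0045.
- start_top (a point): Centre of the top face of the start button.
- cover: Dust cover, black plastic, 80 g: a flat plate 78 x 78 x 5 mm with a straight grip bar on top, 44 mm long (x), 12 mm wide (y), 20 mm tall above the plate. Origin at the centre of its underside. At the start it lies on the fences over the seat, its axes about parallel to the seat's.
- tray: Shallow white open tray, fixed, 150 x 150 x 22 mm, walls 4 mm thick, floor 4 mm thick; origin at the centre of its underside.
- tray_in (a point): Centre of the tray's inner floor.
- stand: Aluminium tile stand, fixed, 130 (x) x 250 (y) x 156 mm high; origin at the centre of its underside. Its slope rises to its +x at 35 degrees. Two bays at y = +55 and -55 mm, each with a pad 34 mm wide (y), 12 mm proud of the slope, with a low lip below; a tile's sides overhang it by 10 mm. A visor plate 150 mm up covers all from x = +8 mm to the rear wall: grasp tilted, square to the slope.
- square_tile: Square reference tile, white ceramic, 54 x 54 x 10 mm, about 80 g, in one of the stand's two bays, lying on the 35 degree slope. Origin at the centre of its underside, z square to its face (upward), y along the stand's y, x up the slope.
- round_tile: Round tile, white ceramic, 54 mm across, 10 mm thick, in the stand's other bay. To be left alone. Origin at the centre of its underside.
- weight: Bystander: brass weight, 34 mm across, 52 mm tall; origin at the centre of its underside.
- beaker: Bystander: glass beaker, 72 mm across, 90 mm tall; origin at the centre of its underside.
- jar: Bystander: brown glass jar, 60 mm across, 85 mm tall; origin at the centre of its underside.
- brush: Bystander: brush about 170 mm long, lying on the bench; origin at its underside.
- dish: Bystander: shallow glass dish, 80 mm across, 16 mm tall; origin at the centre of its underside.
There are look-alikes about, which are no part of the job. Of the things shaped like the tray, the white one is meant. What is shaped like the square_tile but purple is not meant.

How it is judged:
By the outcome, as a careful person would: the job done as asked, in the order asked, and still so for the second after the job is handed in, with the robot touching nothing.
It also fails if it takes over 56 s, if anything falls off the work surface, if the arm or the gripper's body presses on something with over 40 N, if the wrist force passes 120 N, or if a joint passes its speed limit or range.

ROBOT

A 6-joint arm with a two-finger parallel gripper is mounted at the origin on the work surface. World frame = base frame: x ahead of the robot, y to its left, z up, the work surface at z = 0. Lengths are in m, angles in rad, forces in N, time in s.
With the tool pointing down it reaches from about 0.35 to 0.775 m from the base axis. Payload 5.5 kg.
Tool frame: the origin (TCP) lies midway between the tips of the shut fingers; the grasp point (between the pads) lies 19 mm behind it; z points along the fingers, y is the line along which they close (so a half turn about z gives the same grasp; the last joint's range is limited). The gripper opens to 85 mm and grips with 20 to 120 N. Pads are 22 mm wide; open, the fingers measure 114 mm over their backs; the gripper's body (76 mm by 85 mm) begins 54 mm behind the grasp point. The pads swing forward as they close: fully open they stand 13 mm farther back than shut.
Start: joints at [1.062, 0.313, 0.046, 1.304, 0, 1.431], TCP at [0.207, 0.536, 0.231] pointing down, gripper open.
Joint ranges: [-2.76, 2.76], [-0.86, 1.69], [-1.03, 1.26], [-2.2, 2.34], [-1.47, 1.5], [-3.14, 3.14]. Speed limits (rad/s): [2.57, 2.57, 3.14, 3.14, 3.14, 3.14].

INTERFACE

Orientations are given as a unit quaternion [w, x, y, z].
In Python, from workcell import telemetry, imaging, env gives the robot as it stands. The module is installed in compiled form; this text tells all that it offers.
- The arm moves only by the tool step_arm, never from a script. Its argument "moves" is a list of rows, each a list of 3 entries, a list of its own where there are three numbers: the shift along the tool's x, y, z in mm, then the turn, a rotation vector about the tool's x, y, z in rad, then the finger opening in mm, from 0 to 85.4. A call has 1 to 8 rows; each row is the pose to reach, as a shift and turn from the pose commanded when the call began, along the tool's axes at that moment; what a row does not reach only later rows make up. A row lasts 1/12 s, in which the tool goes at most 41.7 mm and 7.16 degrees, less where a joint would pass 70% of its speed; a pose out of reach is approached as far as the arm can. A call with a gripper value outside its range is refused whole. The fingers move at their own pace and stop on an object; "grip_force" is the grip in N (left out, the last holds). Time passes only in rows, so rows that repeat a pose let the fingers close. It gives the time, the measured TCP pose, the force, the opening and the grip force at its end, in the units of the state.
- telemetry.get_state(): the state, without advancing time (a new reading comes with each control period).
- imaging.read_camera(name): name is "scene" or "top"; returns the picture (480x640x3 uint8, red, green, blue); there is no depth.
- imaging.camera_params(name): a dict with "camera_matrix" (3x3 intrinsics, pixels), "D" ([k1, k2, p1, p2, k3] as OpenCV has them; the pictures are not rectified), "pose" (4x4, takes a point from camera to world coordinates). Camera axes: x right, y up, looking along -z (the intrinsics and any distortion apply to the point x, -y, -z); pixel columns grow to the right and rows downward; lengths in m; the calibration is good to about 2 mm. A picture is of the moment at which its call begins. camera_params takes no time and is no camera call.
- env.hand_in(): hands the job in; it is judged then, once.
The state is a dict: "clock": time; "joint_pos": joint angles; "qvel": joint speeds; "tau": joint torques, N m; "tcp_pos": TCP position; "orientation": TCP orientation; "wrist_force": force on the tool from outside, world axes, zero at the start; "ft_torque": the same for the moment, N m; "finger_gap": finger opening in m; "grip_force": force on a finger pad.
Only numpy, scipy, OpenCV 4.12 (cv2) and the standard library are available. Lean on these libraries where they do the work, as an engineer would, in place of code of your own. Each camera call takes 0.05 s, during which the arm holds its last target. There are 200 camera calls.

## Working session

There is one attempt and no reset: what is moved stays moved. The work goes in short steps, Python scripts to look and compute and a tool call to move; the robot and the scene stay as the last step left them, time stands still between calls to the robot, and variables do not carry over. Pictures are saved under pics/ and viewed, at most 14 in all, crops included, and the job is handed in when it is done.

Besides the shell and the picture viewer there is one more tool, called after "Emit:" as name(argument=value, ...) on one line, values as JSON. step_arm: Moves the arm, as the interface text tells. Its arguments: {"type":"object","properties":{"moves":{"type":"array"},"grip_force":{"type":"number"}},"required":["moves"]}

```bash
mkdir -p pics; python3 - <<'E'
from workcell import telemetry, imaging
import cv2
for n in ("scene","top"):
    im=imaging.read_camera(n); cv2.imwrite(f"pics/{n}0.png",im[:,:,::-1])
    p=imaging.camera_params(n); print(n,p)
print(telemetry.get_state())
E
```

```text
scene {'camera_matrix': array([[566.20161267,   0.        , 329.54762906],
       [  0.        , 566.20161267, 245.45649393],
       [  0.        ,   0.        ,   1.        ]]), 'D': array([-0.05380295,  0.        ,  0.        ,  0.        ,  0.        ]), 'pose': array([[ 0.11451387, -0.67549169,  0.72842127,  1.28562489],
       [ 0.99334976,  0.08668106, -0.07578031,  0.00461428],
       [-0.01195136,  0.73225499,  0.68092569,  0.85331877],
       [ 0.        ,  0.        ,  0.        ,  1.        ]])}
top {'camera_matrix': array([[484.3494664 ,   0.        , 310.53891342],
       [  0.        , 484.3494664 , 246.55503264],
       [  0.        ,   0.        ,   1.        ]]), 'D': array([-0.02979212,  0.        ,  0.        ,  0.        ,  0.        ]), 'pose': array([[-0.01062668,  0.99459653, -0.1032706 ,  0.32726904],
       [-0.99991231, -0.01138566, -0.00676273,  0.09667422],
       [-0.00790199,  0.10318968,  0.99463031,  1.26878685],
       [ 0.        ,  0.        ,  0.        ,  1.        ]])}
{'clock': 0.1, 'joint_pos': array([1.06238870e+00, 3.13909040e-01, 4.50840287e-02, 1.30359779e+00,
       2.48942148e-05, 1.43122339e+00]), 'qvel': array([-1.12753626e-04, -1.61095516e-03,  2.25147852e-03,  5.31025113e-04,
       -4.57903755e-05, -1.72529701e-03]), 'tau': array([ 2.32131133e-03, -4.81728244e+01,  2.99242419e+01,  1.27469216e-02,
       -1.58956382e-04,  2.11590327e-05]), 'tcp_pos': array([0.2070667 , 0.53593171, 0.23050379]), 'orientation': array([-2.70695454e-04,  1.83373743e-01,  9.83042933e-01, -7.66965393e-04]), 'wrist_force': array([-0.06439837, -0.20827829,  1.04617594]), 'ft_torque': array([0.01031464, 0.00947054, 0.0612908 ]), 'grip_force': 0.0, 'finger_gap': 0.08534459851071262}
```

View pics/scene0.png

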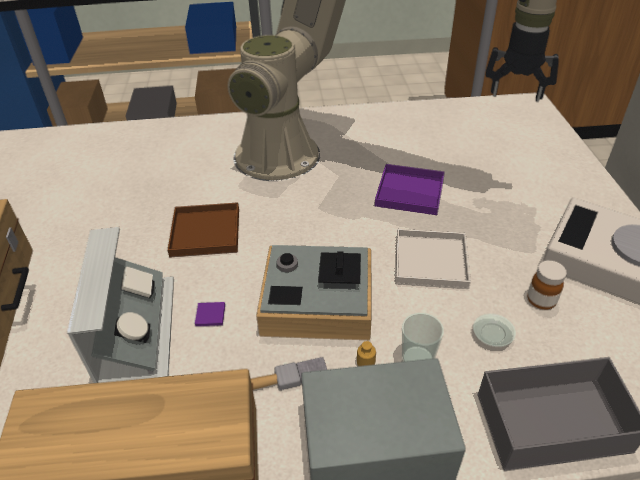

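View pics/top0.png

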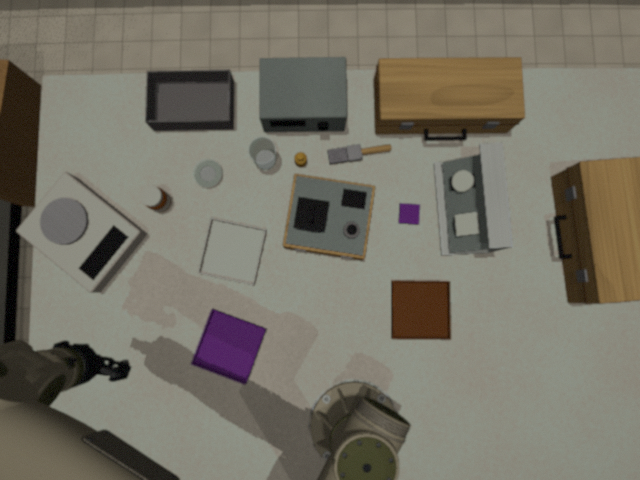

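Top view: tray candidates are white (233,250), purple (229,346), brown (421,309) and the grey box (190,100), so I choose white. Tile candidates are square white (468,224), round white (462,181) and the purple square (409,214), so I choose (468,224). The cover is at (311,214) and the button at (351,230). Next I'll check these in an enlarged crop.

```bash
cat > h.py <<'E'
import numpy as np, cv2
from workcell import imaging, telemetry
from scipy.spatial.transform import Rotation as R
def ray(n,uv):
    p=imaging.camera_params(n); q=cv2.undistortPoints(np.array([[uv]],float),p["camera_matrix"],p["D"])[0,0]
    T=p["pose"]; return T[:3,3], T[:3,:3]@np.array([q[0],-q[1],-1])
def at(n,uv,z):
    o,d=ray(n,uv); return o+d*(z-o[2])/d[2]
def tri(uvs,uvt):
    o1,d1=ray("scene",uvs); o2,d2=ray("top",uvt)
    s=np.linalg.lstsq(np.c_[d1,-d2],o2-o1,rcond=None)[0]
    a,b=o1+s[0]*d1,o2+s[1]*d2; return (a+b)/2, np.linalg.norm(a-b)
def px(n,P):
    p=imaging.camera_params(n); T=p["pose"]; c=(np.atleast_2d(P)-T[:3,3])@T[:3,:3]*[1,-1,-1]
    return cv2.projectPoints(c,np.zeros(3),np.zeros(3),p["camera_matrix"],p["D"])[0][:,0]
def crop(im,x,y,w,h,k): return cv2.resize(im[y:y+h,x:x+w],None,fx=k,fy=k,interpolation=cv2.INTER_CUBIC)
E
python3 - <<'E'
import cv2,numpy as np
from h import crop
t=cv2.imread("pics/top0.png"); s=cv2.imread("pics/scene0.png")
cv2.imwrite("pics/c1.png",np.hstack([crop(t,280,165,100,100,4),crop(t,425,140,100,120,4)[:400]]) if 0 else np.hstack([crop(t,280,160,100,115,4),crop(t,425,145,100,115,4)]))
cv2.imwrite("pics/c2.png",np.hstack([crop(s,255,235,125,110,3),crop(s,65,245,125,110,3)]))
E
```

```text
(no output)
```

View pics/c1.png

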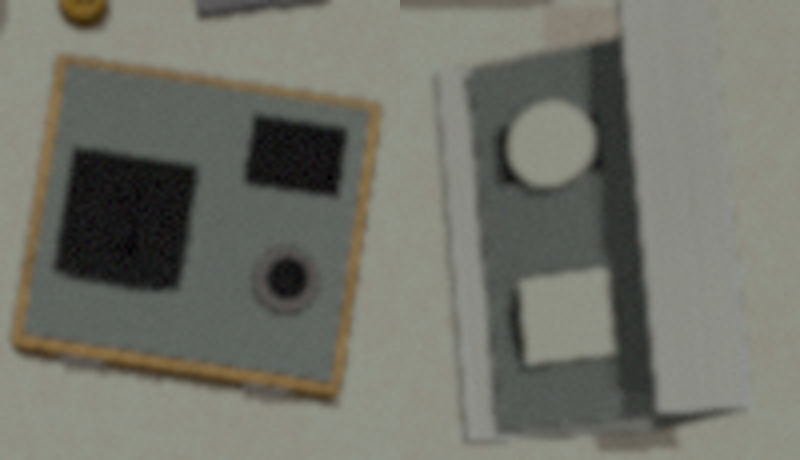

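View pics/c2.png

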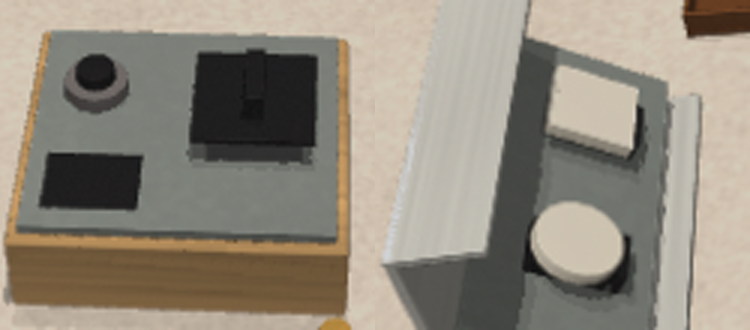

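c1/c2 confirm the square white tile in the bay nearer the robot (top px ≈(467,223)), with the round one beyond it. The black cover, with its bar, is on the seat at top px (311,214), and the button is at (351,229).

```bash
python3 - <<'E'
from h import *
from scipy.optimize import least_squares
np.set_printoptions(precision=4,suppress=True)
def up(pts,x0,y0,k,dx=0): return np.array([[x0+(a-dx+.5)/k-.5,y0+(b+.5)/k-.5] for a,b in pts])
ct=up([(75,148),(197,168),(178,290),(55,270)],280,160,4)
cs=up([(196,52),(318,57),(316,146),(190,141)],255,235,3)
for u in ct: print("cov top",at("top",u,.091))
for u in cs: print("cov sc",at("scene",u,.091))
mt=up([(62,60),(380,105),(335,393),(18,347)],280,160,4)
ms=up([(45,32),(348,40),(348,247),(8,238)],255,235,3)
for u in mt: print("met top",at("top",u,.07))
for u in ms: print("met sc",at("scene",u,.07))
bt=up([(287,277)],280,160,4)[0]; bs=up([(96,70)],255,235,3)[0]
print("btn",tri(bs,bt))
tt=up([(615,354),(526,364),(518,280),(607,268)],425,145,4,400)
ts=up([(563,66),(638,85),(632,150),(549,125)],65,245,3,375)
for a,b in zip(ts,tt): print("tile",tri(a,b))
def fit(n,name,pts,loc,z):
    P=np.array([at(n,u,z)[:2] for u in pts]); 
    f=lambda v:(np.c_[loc[:,0]*np.cos(v[2])-loc[:,1]*np.sin(v[2])+v[0],loc[:,0]*np.sin(v[2])+loc[:,1]*np.cos(v[2])+v[1]]-P).ravel()
    s=least_squares(f,[*P.mean(0),0]); print(name,n,s.x,"deg",np.degrees(s.x[2]),"res",np.abs(s.fun).max())
sq=np.array([(1,1),(1,-1),(-1,-1),(-1,1)],float) # top order TL=+x+y
so=np.array([(-1,-1),(-1,1),(1,1),(1,-1)],float)
fit("top","cover",ct,sq*.039,.091); fit("scene","cover",cs,so*.039,.091)
fit("top","meter",mt,sq*[.095,.105],.07); fit("scene","meter",ms,so*[.095,.105],.07)
fit("top","tray",[(214,218),(267,230),(253,284),(200,272)],sq*.075,.022)
fit("scene","tray",[(397,231),(465,233),(469,285),(396,281)],so*.075,.022)
E
```

```text
cov top [0.574  0.1334 0.091 ]
cov top [0.5605 0.0582 0.091 ]
cov top [0.4847 0.071  0.091 ]
cov top [0.498  0.1463 0.091 ]
cov sc [0.4864 0.0688 0.091 ]
cov sc [0.5011 0.1468 0.091 ]
cov sc [0.5792 0.1334 0.091 ]
cov sc [0.5652 0.057  0.091 ]
met top [0.6351 0.1419 0.07  ]
met top [ 0.6037 -0.0584  0.07  ]
met top [ 0.422 -0.026  0.07 ]
met top [0.4529 0.1706 0.07  ]
met sc [ 0.4318 -0.0292  0.07  ]
met sc [0.4657 0.1733 0.07  ]
met sc [0.6437 0.1432 0.07  ]
met sc [ 0.6115 -0.0582  0.07  ]
btn (array([0.4924, 0.0035, 0.0884]), np.float64(0.0007668137717332434))
tile (array([ 0.478 , -0.3062,  0.0895]), np.float64(0.003564246938343988))
tile (array([ 0.4758, -0.2615,  0.0637]), np.float64(0.0017158611571758766))
tile (array([ 0.5299, -0.26  ,  0.0595]), np.float64(0.001975708554723999))
tile (array([ 0.5315, -0.3052,  0.0905]), np.float64(0.00022689142227676456))
cover top [ 0.5293  0.1022 -0.1716] deg -9.829557539229139 res 0.001072714998239667
cover scene [ 0.533   0.1015 -0.1716] deg -9.830436871637938 res 0.0014795608885455058
meter top [ 0.5284  0.057  -0.1607] deg -9.206696196033723 res 0.005451144539216898
meter scene [ 0.5382  0.0573 -0.1631] deg -9.343171830976011 res 0.005260650998648031
tray top [ 0.4478  0.305  -0.2411] deg -13.813072126134987 res 0.004506050835147768
tray scene [ 0.4571  0.307  -0.2075] deg -11.886836819924191 res 0.004894677942270331
```

```bash
cat >> h.py <<'E'
def go(pos,Rt,s=None):
    s=s or telemetry.get_state(); q=s["orientation"]; R0=R.from_quat([*q[1:],q[0]])
    d=R0.inv().apply(np.array(pos)-s["tcp_pos"])*1000; r=(R0.inv()*Rt).as_rotvec()
    print("shift",d.round(1),"turn",r.round(3),"rows",max(np.linalg.norm(d)/41.7,np.degrees(np.linalg.norm(r))/7.16).round(1))
def down(phi): # tool y at world angle phi deg, pointing down
    y=np.array([np.cos(np.radians(phi)),np.sin(np.radians(phi)),0]); z=np.array([0,0,-1.]); return R.from_matrix(np.c_[np.cross(y,z),y,z])
def tilt(phi,a=35): # square to slope; tool y at phi, slope rises toward phi-90
    p=np.radians(phi); y=np.array([np.cos(p),np.sin(p),0]); sx=np.array([np.sin(p),-np.cos(p),0]); a=np.radians(a)
    z=-(-np.sin(a)*sx+np.cos(a)*np.array([0,0,1])); return R.from_matrix(np.c_[np.cross(y,z),y,z])
E
python3 - <<'E'
from h import *
go([.531,.102,.15],down(80.2))
a=[at("top",(425+(x-400+.5)/4-.5,145+(y+.5)/4-.5),z) for x,y,z in [(526,364,.06),(518,280,.06),(615,354,.09),(607,268,.09)]]
print(np.round(a,4),px("scene",[[.531,.102,.15]]))
E
```

```text
shift [-458.6 -287.8   80.9] turn [-0.002 -0.    -0.198] rows 13.1
[[ 0.4762 -0.2617  0.06  ]
 [ 0.5298 -0.2589  0.06  ]
 [ 0.4781 -0.3079  0.09  ]
 [ 0.5316 -0.3055  0.09  ]] [[339.78343909 243.72089641]]
```

Emit:
step_arm(moves=[[[-35,-22,6],[0,0,-0.1],60],[[-70,-44,12],[0,0,-0.198],40],[[-105,-66,18],[0,0,-0.198],40],[[-140,-88,24],[0,0,-0.198],40],[[-175,-110,30],[0,0,-0.198],40],[[-210,-132,36],[0,0,-0.198],40],[[-245,-154,42],[0,0,-0.198],40],[[-280,-176,48],[0,0,-0.198],40]], grip_force=30)

```text
clock: 0.77
tcp_pos: [0.405, 0.2701, 0.183]
orientation: [-0.0, 0.085, 0.996, -0.0]
wrist_force: [0.4, 0.6, 0.1]
finger_gap: 0.0399
grip_force: 0.0
```

```bash
python3 -c "
from h import *
go([.531,.102,.15],down(80.2))"
```

```text
shift [-152.7 -144.3   32.9] turn [-0. -0.  0.] rows 5.1
```

Emit:
step_arm(moves=[[[-30,-29,7],[0,0,0],40],[[-60,-58,13],[0,0,0],40],[[-92,-87,20],[0,0,0],40],[[-122,-115,26],[0,0,0],40],[[-153,-144,33],[0,0,0],40],[[-153,-144,33],[0,0,0],40]])

```text
clock: 1.27
tcp_pos: [0.5342, 0.0988, 0.1488]
orientation: [0.001, 0.088, 0.996, -0.001]
wrist_force: [-0.9, -1.1, 1.0]
finger_gap: 0.0399
grip_force: 0.0
```

```bash
python3 - <<'E'
from h import *
go([.531,.102,.093],down(80.2))
a=imaging.read_camera("scene")[:,:,::-1]; b=imaging.read_camera("top")[:,:,::-1]
cv2.imwrite("pics/c3.png",np.hstack([crop(a,270,180,100,120,4),crop(b,270,155,100,120,4)]))
for z in(.111,.15):print(px("scene",[.531,.102,z]),px("top",[.531,.102,z]))
E
```

```text
shift [ 3.8  2.6 55.8] turn [-0.002  0.001 -0.006] rows 1.3
[[339.77567685 258.98158477]] [[311.22385038 212.23744722]]
[[339.78343909 243.72089641]] [[311.11564299 209.34553032]]
```

View pics/c3.png

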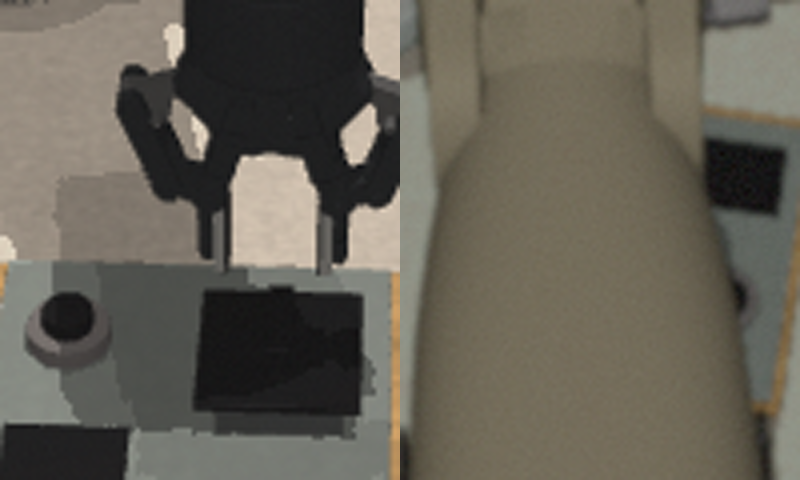

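The open fingers (scene crop ≈228 and 325) straddle the cover's bar (283). I'm going down to grip it.

Emit:
step_arm(moves=[[[2,1,25],[0,0,0],40],[[3,2,45],[0,0,0],40],[[3,2,56],[0,0,0],40],[[3,2,56],[0,0,0],40],[[3,2,56],[0,0,0],5],[[3,2,56],[0,0,0],5],[[3,2,56],[0,0,0],5],[[3,2,56],[0,0,0],5]])

```text
clock: 2.03
tcp_pos: [0.5289, 0.1071, 0.0957]
orientation: [0.001, 0.085, 0.996, 0.0]
wrist_force: [-1.0, 0.4, 3.6]
finger_gap: 0.011
grip_force: 32.9
```

Emit:
step_arm(moves=[[[0,0,0],[0,0,0],5],[[0,0,-12],[0,0,0],5],[[0,0,-35],[0,0,0],5],[[0,0,-60],[0,0,0],5],[[0,0,-60],[0,0,0],5]])

```text
clock: 2.45
tcp_pos: [0.5311, 0.1065, 0.1593]
orientation: [0.004, 0.085, 0.996, 0.0]
wrist_force: [1.0, 0.6, 0.8]
finger_gap: 0.011
grip_force: 32.4
```

```bash
python3 -c "
from h import *
go([.453,.306,.07],down(90-12.8))
s=telemetry.get_state();print(s['tcp_pos'],s['finger_gap'])"
```

```text
shift [111.5 183.1  88.7] turn [0.002 0.007 0.052] rows 5.6
[0.53106758 0.10654011 0.15928819] 0.011023785675608343
```

Emit:
step_arm(moves=[[[22,36,0],[0,0,0.03],5],[[45,73,10],[0,0,0.05],5],[[67,110,30],[0,0,0.05],5],[[90,147,55],[0,0,0.05],5],[[111,183,85],[0,0,0.05],5],[[111,183,105],[0,0,0.05],5],[[111,183,120],[0,0,0.05],5],[[111,183,120],[0,0,0.05],5]])

```text
clock: 3.12
tcp_pos: [0.446, 0.3055, 0.0303]
orientation: [-0.003, 0.109, 0.994, -0.002]
wrist_force: [-0.5, -0.7, -1.3]
finger_gap: 0.011
grip_force: 32.4
```

```bash
python3 -c "
from h import *
go([.453,.306,.0145],down(90-12.8))
s=telemetry.get_state();print(s['tcp_pos'],s['finger_gap'],s['wrist_force'])"
```

```text
shift [-6.8  2.1 15.7] turn [-0.005 -0.006  0.005] rows 0.4
[0.44599073 0.30546669 0.03029075] 0.011031668164763283 [-0.52425144 -0.65618891 -1.31715359]
```

Emit:
step_arm(moves=[[[0,0,8],[0,0,0],5],[[0,0,14],[0,0,0],5],[[0,0,14],[0,0,0],5],[[0,0,14],[0,0,0],5]])

```text
clock: 3.45
tcp_pos: [0.4509, 0.3052, 0.0212]
orientation: [0.001, 0.111, 0.994, 0.0]
wrist_force: [0.1, 0.5, 0.1]
finger_gap: 0.0112
grip_force: 32.4
```

```bash
python3 - <<'E'
from h import *
s=telemetry.get_state();print(s['tcp_pos'],s['wrist_force'])
a=imaging.read_camera("scene")[:,:,::-1]
b=cv2.imread("pics/c3.png")
cv2.imwrite("pics/c4.png",np.hstack([crop(a,380,180,110,120,3),crop(a,270,230,110,120,3)]))
E
```

```text
[0.45094877 0.30524326 0.02118172] [0.11369717 0.51586506 0.08857423]
```

View pics/c4.png

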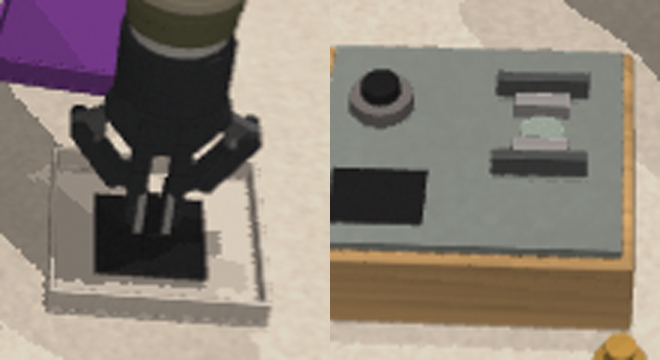

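The cover is inside the white tray, hovering just over the floor; the seat is uncovered, with fences at crop (543,77) and (540,158). I'll lower and release.

Emit:
step_arm(moves=[[[0,0,4],[0,0,0],5],[[0,0,6.5],[0,0,0],5],[[0,0,6.5],[0,0,0],5],[[0,0,6.5],[0,0,0],40],[[0,0,6.5],[0,0,0],40],[[0,0,-30],[0,0,0],40],[[0,0,-70],[0,0,0],40],[[0,0,-110],[0,0,0],70]])

```text
clock: 4.17
tcp_pos: [0.449, 0.3053, 0.1311]
orientation: [-0.001, 0.11, 0.994, -0.001]
wrist_force: [0.7, 1.6, 0.4]
finger_gap: 0.0505
grip_force: 0.0
```

```bash
python3 - <<'E'
from h import *
a=imaging.read_camera("scene")[:,:,::-1]; b=imaging.read_camera("top")[:,:,::-1]
cv2.imwrite("pics/c5.png",np.vstack([np.hstack([crop(b,285,180,55,60,7),crop(a,310,240,55,60,7)]),]))
cv2.imwrite("pics/full5.png",a)
s=telemetry.get_state();print(s['tcp_pos'],s['joint_pos'])
P=np.array([.5038,-.2832,.0758]); Rt=tilt(2.8); z=Rt.apply([0,0,1]); print(z)
go(P-z*.10,Rt)
E
```

```text
[0.45407032 0.30788999 0.13768708] [ 4.49440621e-01  2.98275001e-01 -2.09303674e-01  1.05079413e+00
  1.24310067e-04  6.69927145e-01]
[ 0.02801908 -0.57289166 -0.81915204]
shift [-162.7 -510.4  -22.4] turn [ 0.409 -0.518  1.254] rows 12.9
```

View pics/c5.png

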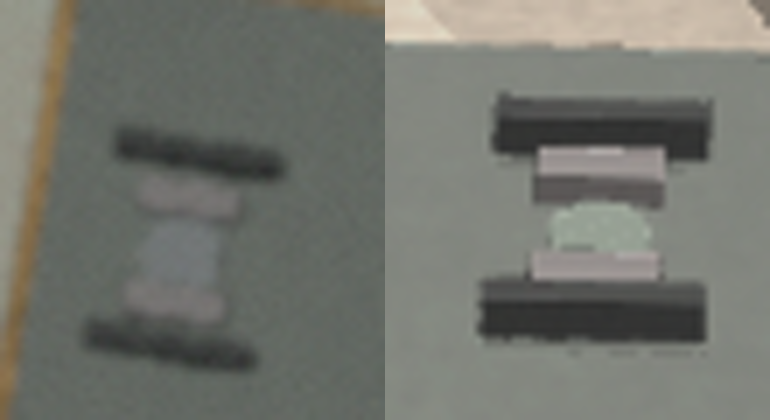

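```bash
python3 - <<'E'
from h import *
np.set_printoptions(precision=4,suppress=True)
T=lambda x,y:at("top",(285+(x+.5)/7-.5,180+(y+.5)/7-.5),.086)
S=lambda x,y:at("scene",(310+(x-385+.5)/7-.5,240+(y+.5)/7-.5),.086)
print("top F,N",T(200,155),T(170,344),(T(200,155)+T(170,344))/2, T(116,143)-T(284,167),T(84,332)-T(257,358))
print("sc N,F",S(604,108),S(594,294),(S(604,108)+S(594,294))/2, S(712,100)-S(500,95),S(707,287)-S(483,281))
E
```

```text
top F,N [0.5618 0.0971 0.086 ] [0.4943 0.1084 0.086 ] [0.5281 0.1027 0.086 ] [0.0094 0.0594 0.    ] [0.01   0.0608 0.    ]
sc N,F [0.4948 0.1088 0.086 ] [0.5652 0.097  0.086 ] [0.53   0.1029 0.086 ] [ 0.0095  0.0586 -0.    ] [ 0.0097  0.059  -0.    ]
```

Emit:
step_arm(moves=[[[-13,-39,-12],[0.031,-0.04,0.096],70],[[-25,-79,-20],[0.063,-0.08,0.193],70],[[-38,-118,-22],[0.094,-0.12,0.289],70],[[-50,-157,-22],[0.126,-0.16,0.386],70],[[-63,-196,-22],[0.157,-0.2,0.482],70],[[-75,-236,-22],[0.189,-0.24,0.579],70],[[-88,-275,-22],[0.22,-0.28,0.675],70],[[-100,-314,-22],[0.252,-0.32,0.772],70]])

```text
clock: 4.93
tcp_pos: [0.4785, -0.0244, 0.1528]
orientation: [0.142, 0.473, 0.858, -0.139]
wrist_force: [1.2, 0.4, 0.2]
finger_gap: 0.0704
grip_force: 0.0
```

```bash
python3 - <<'E'
from h import *
imaging.read_camera("top")
b=imaging.read_camera("top")
P=np.array([.5038,-.2832,.0758]); Rt=tilt(2.8); z=Rt.apply([0,0,1])
go(P-z*.10,Rt); s=telemetry.get_state();print(s['tcp_pos'],s['finger_gap'])
E
```

```text
shift [-168.5  -83.5   72. ] turn [ 0.144 -0.195  0.481] rows 4.8
[ 0.47835397 -0.02588808  0.15217808] 0.07017078075508575
```

Emit:
step_arm(moves=[[[-34,-17,14],[0.029,-0.039,0.096],70],[[-67,-33,29],[0.058,-0.078,0.192],70],[[-101,-50,43],[0.086,-0.117,0.289],70],[[-135,-67,58],[0.115,-0.156,0.385],70],[[-168.5,-83.5,72],[0.144,-0.195,0.481],70],[[-168.5,-83.5,72],[0.144,-0.195,0.481],70]])

```text
clock: 5.53
tcp_pos: [0.5041, -0.2265, 0.1577]
orientation: [0.219, 0.658, 0.69, -0.207]
wrist_force: [0.7, -0.4, 0.1]
finger_gap: 0.0701
grip_force: 0.0
```

```bash
python3 - <<'E'
from h import *
a=imaging.read_camera("scene")[:,:,::-1]; b=imaging.read_camera("top")[:,:,::-1]
a=imaging.read_camera("scene")[:,:,::-1]
cv2.imwrite("pics/c6.png",np.hstack([crop(a,60,200,130,150,3),crop(b,400,130,130,150,3)]))
P=np.array([.5038,-.2832,.0758]); Rt=tilt(2.8); z=Rt.apply([0,0,1])
go(P-z*.10,Rt); go(P+z*.016,Rt)
E
```

```text
shift [-3.5 -1.7  1.6] turn [ 0.002 -0.003  0.008] rows 0.1
shift [ -3.9  -2.  117.6] turn [ 0.002 -0.003  0.008] rows 2.8
```

View pics/c6.png

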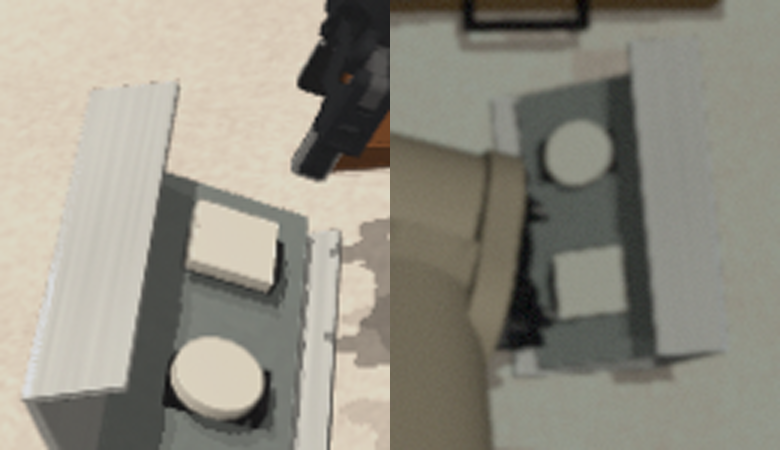

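c6: the fingertips (top crop 540,212 and 545,330) are centred on the square tile (590,282) once the height parallax is allowed for, and clear of the round one. I'm going down along the slope normal.

Emit:
step_arm(moves=[[[-2,-1,35],[0,0,0.005],70],[[-3,-1.5,65],[0,0,0.005],70],[[-3,-1.5,80],[0,0,0.005],70],[[-3,-1.5,80],[0,0,0.005],70],[[-3,-1.5,80],[0,0,0.005],70]])

```text
clock: 6.1
tcp_pos: [0.5032, -0.2694, 0.093]
orientation: [0.217, 0.657, 0.692, -0.206]
wrist_force: [-0.8, -0.3, 0.0]
finger_gap: 0.0695
grip_force: 0.0
```

```bash
python3 - <<'E'
from h import *
P=np.array([.5038,-.2832,.0758]); Rt=tilt(2.8); z=Rt.apply([0,0,1])
go(P+z*.016,Rt)
E
```

```text
shift [-1.5 -0.2 38. ] turn [ 0.002 -0.003  0.004] rows 0.9
```

Emit:
step_arm(moves=[[[-1,0,20],[0,0,0],70],[[-1,0,34],[0,0,0],70],[[-1,0,38],[0,0,0],70],[[-1,0,38],[0,0,0],70],[[-1,0,38],[0,0,0],60],[[-1,0,38],[0,0,0],50],[[-1,0,38],[0,0,0],50],[[-1,0,38],[0,0,0],50]], grip_force=30)

```text
clock: 6.77
tcp_pos: [0.5059, -0.2926, 0.0644]
orientation: [0.219, 0.657, 0.692, -0.206]
wrist_force: [-0.9, 6.7, 6.1]
finger_gap: 0.0532
grip_force: 31.3
```

```bash
python3 - <<'E'
from h import *
s=telemetry.get_state();print(s['tcp_pos'],s['finger_gap'],s['wrist_force'],s['grip_force'])
E
```

```text
[ 0.50586969 -0.29260989  0.0643808 ] 0.05323871886670923 [-0.90396821  6.65299529  6.05837713] 31.305493712425232
```

Emit:
step_arm(moves=[[[0,0,-5],[0,0,0],50],[[0,0,-20],[0,0,0],50],[[0,0,-50],[0,0,0],50],[[0,0,-85],[0,0,0],50],[[0,0,-115],[0,0,0],50],[[0,0,-115],[0,0,0],50]])

```text
clock: 7.27
tcp_pos: [0.5045, -0.226, 0.1632]
orientation: [0.222, 0.657, 0.691, -0.204]
wrist_force: [1.1, 0.2, 0.1]
finger_gap: 0.0532
grip_force: 32.4
```

```bash
python3 - <<'E'
from h import *
a=imaging.read_camera("scene")[:,:,::-1]; s=telemetry.get_state()
print(s['finger_gap'],s['wrist_force'],s['tcp_pos'],px("scene",[s['tcp_pos']]))
go([.529,.1028,.16],down(80.6))
E
```

```text
0.05321419073530168 [-0.60872926 -0.75164013 -0.89512024] [ 0.50392597 -0.22660309  0.16086385] [[158.38321967 244.94155639]]
shift [ 268.9   42.9 -187. ] turn [-0.406  0.519 -1.31 ] rows 11.7
```

Emit:
step_arm(moves=[[[21,3,-18],[-0.032,0.042,-0.105],50],[[43,7,-32],[-0.065,0.083,-0.21],50],[[65,11,-48],[-0.098,0.125,-0.315],50],[[87,14,-63],[-0.13,0.166,-0.42],50],[[110,18,-78],[-0.163,0.208,-0.525],50],[[132,21,-93],[-0.195,0.249,-0.63],50],[[155,25,-108],[-0.228,0.291,-0.735],50],[[178,28,-124],[-0.26,0.332,-0.84],50]])

```text
clock: 7.98
tcp_pos: [0.5176, -0.0085, 0.1561]
orientation: [0.081, 0.309, 0.944, -0.079]
wrist_force: [-0.4, 0.3, -1.0]
finger_gap: 0.053
grip_force: 32.4
```

```bash
python3 - <<'E'
from h import *
for i in range(3): imaging.read_camera("scene")
go([.529,.1028,.15],down(80.6)); print(telemetry.get_state()['tcp_pos'])
E
```

```text
shift [ 57.   95.9 -15.5] turn [-0.149  0.18  -0.471] rows 4.2
[ 0.51824822 -0.00912962  0.15624249]
```

Emit:
step_arm(moves=[[[13,22,-4],[-0.034,0.041,-0.107],50],[[26,44,-8],[-0.068,0.082,-0.214],50],[[39,66,-11],[-0.102,0.123,-0.321],50],[[50,84,-14],[-0.136,0.164,-0.428],50],[[57,95.9,-15.5],[-0.149,0.18,-0.471],50],[[57,95.9,-15.5],[-0.149,0.18,-0.471],50],[[57,95.9,-15.5],[-0.149,0.18,-0.471],50]])

```text
clock: 8.72
tcp_pos: [0.5289, 0.1017, 0.1498]
orientation: [-0.0, 0.083, 0.997, -0.0]
wrist_force: [-0.7, -0.1, -0.1]
finger_gap: 0.0533
grip_force: 32.4
```

```bash
python3 - <<'E'
from h import *
a=imaging.read_camera("scene")
a=imaging.read_camera("scene")[:,:,::-1]
s=telemetry.get_state();print(s['tcp_pos'],px("scene",[s['tcp_pos']]))
go([.529,.1028,.15],down(80.6))
x,y=300,200
cv2.imwrite("pics/c7.png",crop(a,x,y,80,100,6))
E
```

```text
[0.52870509 0.10147927 0.15035618] [[339.34165065 242.75941228]]
shift [-0.1  1.4  0.4] turn [-0.     0.    -0.003] rows 0.0
```

View pics/c7.png

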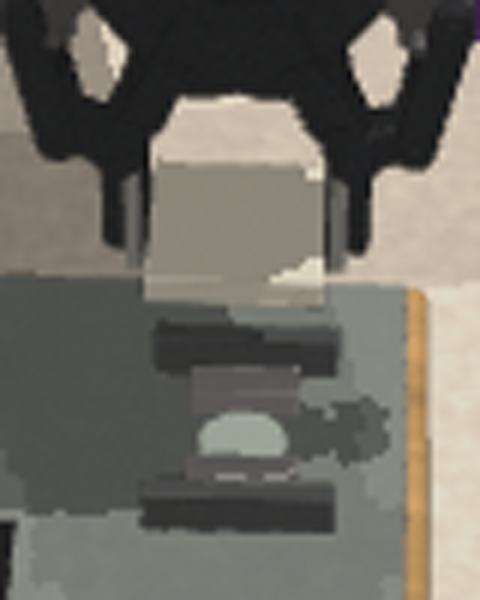

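```bash
python3 - <<'E'
from h import *
from scipy.optimize import least_squares
U=lambda x,y:(300+(x+.5)/6-.5,200+(y+.5)/6-.5)
# tile corners: y-/y+ ; back top, front top, front bottom
obs=np.array([U(150,163),U(325,165),U(145,280),U(325,282),U(145,303),U(325,305)])
yaw=np.radians(-9.4); c,s=np.cos(yaw),np.sin(yaw)
t=np.array([.5289,.1017,.1500])
loc=np.array([(-27,-27,10),(-27,27,10),(27,-27,10),(27,27,10),(27,-27,0),(27,27,0)])/1000.
def f(v):
    p=R.from_euler('ZYX',[yaw+v[4],v[3],0]).apply(loc)+v[:3]+t; return (px("scene",p)-obs).ravel()
r=least_squares(f,[0,0,.005,0,0]);print(r.x.round(4),r.fun.round(1))
g=lambda v:f([*v,0,0]); r=least_squares(g,[0,0,.005]);print(r.x.round(4),r.fun.round(1))
E
```

```text
[-0.0065 -0.0001  0.0003 -0.0166  0.0218] [ 0.1  0.  -0.1 -0.1 -0.1 -0.1  0.  -0.1  0.   0.2 -0.1  0.1]
[-0.0103  0.0006 -0.003 ] [ 0.6 -0.3  0.3 -0.  -0.2 -0.2 -0.3  0.2 -0.1 -0.  -0.3  0.4]
```

Emit:
step_arm(moves=[[[-2,1,25],[0,0,0],50],[[-2,1,50],[0,0,0],50],[[-2,1,60],[0,0,0],50],[[-2,1,60],[0,0,0],50],[[-2,1,60],[0,0,0],50],[[-2,1,60],[0,0,0],50]])

```text
clock: 9.32
tcp_pos: [0.5321, 0.103, 0.0922]
orientation: [0.001, 0.083, 0.997, 0.0]
wrist_force: [0.0, -0.6, -1.3]
finger_gap: 0.0532
grip_force: 32.4
```

```bash
python3 - <<'E'
from h import *
a=imaging.read_camera("scene")
a=imaging.read_camera("scene")[:,:,::-1]
s=telemetry.get_state();print(s['tcp_pos'],s['wrist_force'])
go([.531,.1025,.069],down(80.6))
x,y=300,220
cv2.imwrite("pics/c8.png",crop(a,x,y,80,80,7))
E
```

```text
[0.53245558 0.10316045 0.0924837 ] [ 1.10032408 -0.14696954 -0.59009752]
shift [ 1.4 -0.9 23.5] turn [ 0.001  0.003 -0.001] rows 0.6
```

View pics/c8.png

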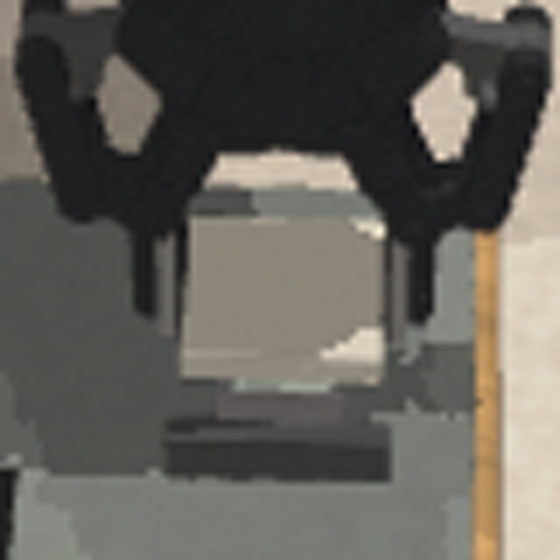

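```bash
python3 - <<'E'
from h import *
U=lambda x,y:(300+(x+.5)/7-.5,220+(y+.5)/7-.5)
yaw=np.radians(-9.4); ax=np.array([np.cos(yaw),np.sin(yaw),0]); ay=np.array([-ax[1],ax[0],0])
C=np.array([.530,.1029,0])
def m(p): return np.array([(p-C)@ax,(p-C)@ay])*1000
print("fence front-top edge(exp 39)",m(at("scene",U(275,438),.086)),"inner(31)",m(at("scene",U(275,420),.086)))
for z in(.0955,.0965,.0975,.0985): print(z,"front bottom l/r(27,-27/+27)",m(at("scene",U(183,381),z)),m(at("scene",U(386,385),z)),"back top(-27)",m(at("scene",U(190,214),z+.01)),m(at("scene",U(386,217),z+.01)))
E
```

```text
fence front-top edge(exp 39) [37.24480909 -1.11923663] inner(31) [30.64926853 -1.36553297]
0.0955 front bottom l/r(27,-27/+27) [ 26.30162648 -26.04639205] [25.7558543  27.99710217] back top(-27) [-27.88561658 -26.89608381] [-28.65819234  26.89581321]
0.0965 front bottom l/r(27,-27/+27) [ 27.27181815 -25.97712273] [26.72676616 27.99505696] back top(-27) [-26.82999089 -26.82475197] [-27.60153355  26.89521332]
0.0975 front bottom l/r(27,-27/+27) [ 28.24200982 -25.9078534 ] [27.69767801 27.99301175] back top(-27) [-25.77436521 -26.75342013] [-26.54487476  26.89461343]
0.0985 front bottom l/r(27,-27/+27) [ 29.21220149 -25.83858407] [28.66858987 27.99096654] back top(-27) [-24.71873952 -26.68208829] [-25.48821597  26.89401354]
```

The tile is centred within about 1 mm of the seat axes (c8: tile front edge at y≈382, fence inner edge at y≈420). I'm lowering it.

Emit:
step_arm(moves=[[[0.8,-0.5,6],[0,0,0],50],[[0.8,-0.5,10],[0,0,0],50],[[0.8,-0.5,13],[0,0,0],50],[[0.8,-0.5,15],[0,0,0],50],[[0.8,-0.5,16],[0,0,0],50],[[0.8,-0.5,17],[0,0,0],50],[[0.8,-0.5,17],[0,0,0],50]])

```text
clock: 10.0
tcp_pos: [0.5303, 0.1029, 0.0739]
orientation: [0.0, 0.082, 0.997, 0.0]
wrist_force: [-0.3, -0.1, 0.5]
finger_gap: 0.0529
grip_force: 32.4
```

Emit:
step_arm(moves=[[[0,0,1],[0,0,0],50],[[0,0,2],[0,0,0],50],[[0,0,2],[0,0,0],50]])

```text
clock: 10.25
tcp_pos: [0.5306, 0.1029, 0.0722]
orientation: [0.001, 0.082, 0.997, 0.001]
wrist_force: [-1.8, 1.0, 2.8]
finger_gap: 0.0528
grip_force: 32.8
```

Emit:
step_arm(moves=[[[0,0,1],[0,0,0],50],[[0,0,2],[0,0,0],50],[[0,0,2],[0,0,0],50]])

```text
clock: 10.5
tcp_pos: [0.5306, 0.1029, 0.07]
orientation: [0.001, 0.082, 0.997, 0.001]
wrist_force: [-1.6, 0.2, 3.1]
finger_gap: 0.0535
grip_force: 32.9
```

Emit:
step_arm(moves=[[[0,0,1],[0,0,0],50],[[0,0,2],[0,0,0],50],[[0,0,2],[0,0,0],50]])

```text
clock: 10.75
tcp_pos: [0.5306, 0.1029, 0.0681]
orientation: [0.001, 0.082, 0.997, 0.001]
wrist_force: [-1.9, 0.1, 5.3]
finger_gap: 0.0529
grip_force: 32.9
```

Emit:
step_arm(moves=[[[0,0,1],[0,0,0],50],[[0,0,1.5],[0,0,0],50],[[0,0,1.5],[0,0,0],50]])

```text
clock: 11.0
tcp_pos: [0.5307, 0.1029, 0.068]
orientation: [0.001, 0.082, 0.997, 0.001]
wrist_force: [-5.1, -0.2, 14.9]
finger_gap: 0.0534
grip_force: 34.0
```

Emit:
step_arm(moves=[[[0,0,1],[0,0,0],50],[[0,0,1],[0,0,0],50]])

```text
clock: 11.17
tcp_pos: [0.5307, 0.1029, 0.0679]
orientation: [0.001, 0.082, 0.997, 0.001]
wrist_force: [-8.4, 0.1, 22.0]
finger_gap: 0.0531
grip_force: 34.8
```

Emit:
step_arm(moves=[[[0,0,-2],[0,0,0],50],[[0,0,-2],[0,0,0],60],[[0,0,-2],[0,0,0],66],[[0,0,-2],[0,0,0],66],[[0,0,-20],[0,0,0],66],[[0,0,-45],[0,0,0],30],[[0,0,-45],[0,0,0],0],[[0,0,-45],[0,0,0],0]])

```text
clock: 11.83
tcp_pos: [0.5317, 0.1029, 0.1113]
orientation: [0.002, 0.082, 0.997, 0.001]
wrist_force: [-0.3, -0.4, -0.6]
finger_gap: 0.0303
grip_force: 0.0
```

Emit:
step_arm(moves=[[[0,0,0],[0,0,0],0],[[0,0,0],[0,0,0],0],[[0,0,0],[0,0,0],0],[[0,0,0],[0,0,0],0]])

```text
clock: 12.17
tcp_pos: [0.5298, 0.1029, 0.1095]
orientation: [-0.001, 0.082, 0.997, 0.0]
wrist_force: [-0.3, -0.0, 1.0]
finger_gap: 0.0004
grip_force: 0.0
```

```bash
python3 - <<'E'
from h import *
a=imaging.read_camera("scene")[:,:,::-1]
s=telemetry.get_state();print(s['tcp_pos'],s['wrist_force'],s['finger_gap'])
cv2.imwrite("pics/c9.png",crop(a,305,235,70,75,8))
yaw=np.radians(-9.4); ax=np.array([np.cos(yaw),np.sin(yaw),0])
for d in(-.019,.019): go(np.array([.5297,.1028,.084])+d*ax+[0,0,.004],down(80.6))
E
```

```text
[0.52995932 0.10286517 0.10971228] [-0.50747455 -0.53348007  0.31384189] 0.00017621609758370285
shift [19.2 -0.1 21.7] turn [ 0.001 -0.001 -0.001] rows 0.7
shift [-18.8  -0.1  21.7] turn [ 0.001 -0.001 -0.001] rows 0.7
```

View pics/c9.png

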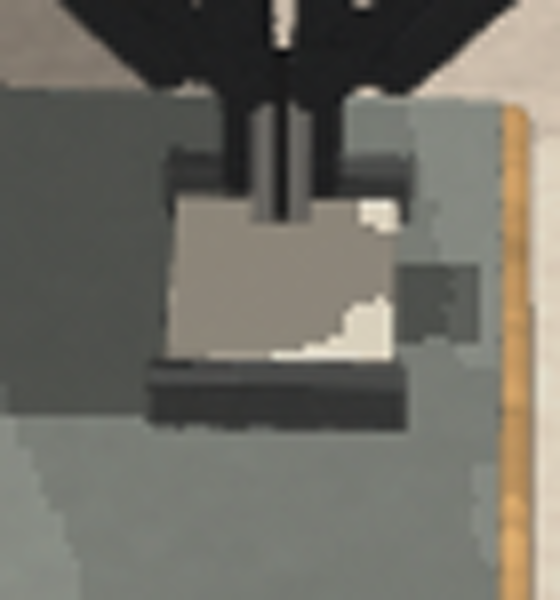

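Emit:
step_arm(moves=[[[14,0,10],[0,0,0],0],[[14,0,20],[0,0,0],0],[[14,0,23],[0,0,0],0],[[14,0,24.5],[0,0,0],0],[[14,0,26],[0,0,0],0],[[14,0,27],[0,0,0],0],[[14,0,27],[0,0,0],0]])

```text
clock: 12.8
tcp_pos: [0.5171, 0.1051, 0.084]
orientation: [0.001, 0.082, 0.997, 0.0]
wrist_force: [-2.1, 0.3, 3.9]
finger_gap: 0.0
grip_force: 1.8
```

Emit:
step_arm(moves=[[[0,0,1],[0,0,0],0],[[0,0,2],[0,0,0],0],[[0,0,2],[0,0,0],0]])

```text
clock: 13.05
tcp_pos: [0.5172, 0.1051, 0.0839]
orientation: [0.001, 0.082, 0.997, 0.0]
wrist_force: [-7.0, 0.5, 18.0]
finger_gap: -0.0002
grip_force: 8.8
```

Emit:
step_arm(moves=[[[0,0,-6],[0,0,0],0],[[-14,0,-6],[0,0,0],0],[[-28,0,-6],[0,0,0],0],[[-28,0,-6],[0,0,0],0],[[-28,0,-3],[0,0,0],0],[[-28,0,-1.5],[0,0,0],0],[[-28,0,-1],[0,0,0],0],[[-28,0,-1],[0,0,0],0]])

```text
clock: 13.72
tcp_pos: [0.545, 0.1005, 0.084]
orientation: [0.002, 0.082, 0.997, 0.0]
wrist_force: [-0.3, -2.1, 10.1]
finger_gap: -0.0001
grip_force: 4.7
```

Emit:
step_arm(moves=[[[0,0,0.5],[0,0,0],0],[[0,0,1],[0,0,0],0],[[0,0,1],[0,0,0],0]])

```text
clock: 13.97
tcp_pos: [0.545, 0.1005, 0.0839]
orientation: [0.002, 0.082, 0.997, 0.0]
wrist_force: [-3.2, -1.8, 15.8]
finger_gap: 0.0002
grip_force: 7.8
```

Both sides bottom at the same height (tile top 83.9 mm), so it is home and level. Next is the button.

```bash
python3 -c "
from h import *
go([.4925,.003,.110],down(80.6))"
```

```text
shift [  35.7 -104.8  -26.4] turn [ 0.001  0.004 -0.001] rows 2.7
```

Emit:
step_arm(moves=[[[0,0,-10],[0,0,0],0],[[0,0,-30],[0,0,0],0],[[10,-30,-30],[0,0,0],0],[[24,-65,-30],[0,0,0],0],[[36,-100,-30],[0,0,0],0],[[36,-104,-27],[0,0,0],0],[[36,-104,-27],[0,0,0],0],[[36,-104,-27],[0,0,0],0]])

```text
clock: 14.63
tcp_pos: [0.4914, 0.004, 0.1083]
orientation: [0.0, 0.083, 0.997, 0.001]
wrist_force: [0.2, -0.5, -0.3]
finger_gap: 0.0
grip_force: 0.0
```

```bash
python3 - <<'E'
from h import *
a=imaging.read_camera("scene")
go([.4925,.003,.088],down(80.6))
a=imaging.read_camera("scene")[:,:,::-1]
cv2.imwrite("pics/c10.png",crop(a,265,215,115,95,5))
E
```

```text
shift [-0.9 -1.3 20.4] turn [ 0.002  0.001 -0.001] rows 0.5
```

View pics/c10.png

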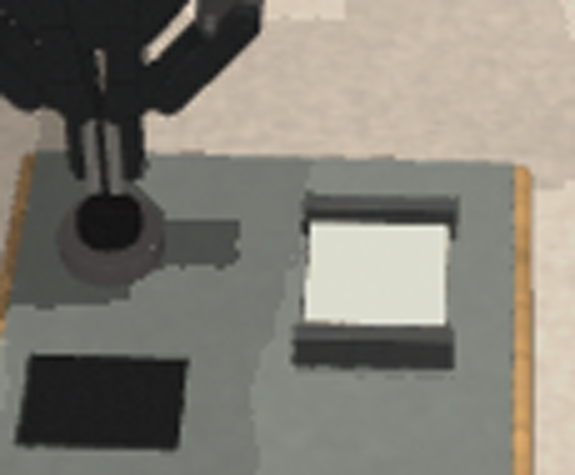

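```bash
python3 - <<'E'
from h import *
U=lambda x,y:(265+(x+.5)/5-.5,215+(y+.5)/5-.5)
yaw=np.radians(-9.4); ax=np.array([np.cos(yaw),np.sin(yaw),0]); ay=np.array([-ax[1],ax[0],0]); C=np.array([.530,.1029,0])
m=lambda p:(np.array([(p-C)@ax,(p-C)@ay])*1000).round(1)
for n,u in dict(BL=(306,223),BR=(449,224),FL=(303,326),FR=(447,325)).items(): print(n,m(at("scene",U(*u),.084)))
for n,u in dict(nearfence=[(306,196),(459,199)],farfence=[(296,343),(455,343)]).items(): print(n,[m(at("scene",U(*v),.086)) for v in u])
E
```

```text
BL [-24.9 -28.9]
BR [-26.4  26.7]
FL [ 30.3 -27. ]
FR [27.8 26.9]
nearfence [array([-38. , -29.5]), array([-38.5,  30.4])]
farfence [array([ 41., -29.]), array([38.8, 30. ])]
```

Emit:
step_arm(moves=[[[-1,-1,12],[0,0,0],0],[[-1,-1,18],[0,0,0],0],[[-1,-1,22],[0,0,0],0],[[-1,-1,25],[0,0,0],0],[[-1,-1,27],[0,0,0],0],[[-1,-1,27],[0,0,0],0]])

```text
clock: 15.23
tcp_pos: [0.4935, 0.0036, 0.0855]
orientation: [0.002, 0.082, 0.997, 0.001]
wrist_force: [-10.0, 2.9, 32.3]
finger_gap: -0.0
grip_force: 16.5
```

Emit:
step_arm(moves=[[[0,0,-8],[0,0,0],0],[[0,0,-10],[0,0,0],0],[[0,0,-10],[0,0,0],0]])

```text
clock: 15.48
tcp_pos: [0.493, 0.0032, 0.0919]
orientation: [0.001, 0.082, 0.997, 0.0]
wrist_force: [1.0, 0.5, 0.6]
finger_gap: 0.0004
grip_force: 0.7
```

Emit:
step_arm(moves=[[[0,0,2],[0,0,0],0],[[0,0,2],[0,0,0],0]])

```text
clock: 15.65
tcp_pos: [0.4929, 0.0032, 0.0888]
orientation: [0.001, 0.082, 0.997, 0.001]
wrist_force: [2.1, 2.5, 3.4]
finger_gap: -0.0
grip_force: 1.6
```

Emit:
step_arm(moves=[[[0,0,2],[0,0,0],0],[[0,0,2],[0,0,0],0]])

```text
clock: 15.82
tcp_pos: [0.4929, 0.0031, 0.0869]
orientation: [0.001, 0.082, 0.997, 0.001]
wrist_force: [2.2, 2.4, 4.0]
finger_gap: -0.0
grip_force: 2.1
```

Emit:
step_arm(moves=[[[0,0,2],[0,0,0],0],[[0,0,2],[0,0,0],0]])

```text
clock: 15.98
tcp_pos: [0.4929, 0.0031, 0.086]
orientation: [0.001, 0.082, 0.997, 0.001]
wrist_force: [0.2, 2.5, 8.4]
finger_gap: 0.0001
grip_force: 4.1
```

The force rises like a spring over about 6 mm and then stops hard, so the button is fully in. I'll hold it firmly for a moment, then retreat.

Emit:
step_arm(moves=[[[0,0,1],[0,0,0],0],[[0,0,1],[0,0,0],0],[[0,0,1],[0,0,0],0],[[0,0,-10],[0,0,0],0],[[0,0,-40],[0,0,0],0],[[0,0,-80],[0,0,0],0],[[40,0,-80],[0,0,0],0],[[40,0,-80],[0,0,0],0]])

```text
clock: 16.65
tcp_pos: [0.4475, 0.01, 0.1658]
orientation: [-0.002, 0.082, 0.997, 0.0]
wrist_force: [-2.0, 0.0, -1.4]
finger_gap: -0.0001
grip_force: 0.0
```

```bash
python3 - <<'E'
from h import *
a=imaging.read_camera("scene")[:,:,::-1]; s=telemetry.get_state(); print(s["tcp_pos"],s["wrist_force"])
# cover outline in tray: dark blob vs. expected flat cover
m=(a[215:300,390:480].max(2)<60).astype(np.uint8); k,l,st,c=cv2.connectedComponentsWithStats(m); i=1+st[1:,4].argmax()
pts=np.argwhere(l==i)[:,::-1].astype(np.float32)+[390,215]; r=cv2.minAreaRect(pts.astype(np.float32)); print(st[i],cv2.boxPoints(r))
for z in(.009,):print([at("scene",u,z).round(3) for u in cv2.boxPoints(r)])
E
```

```text
[0.44931047 0.00958852 0.16508711] [-0.4441121  -0.3538508  -0.94126399]
[ 21  32  37  28 936] [[411. 247.]
 [447. 247.]
 [447. 274.]
 [411. 274.]]
[array([0.41 , 0.274, 0.009]), array([0.42 , 0.352, 0.009]), array([0.5  , 0.33 , 0.009]), array([0.49 , 0.256, 0.009])]
```

```bash
python3 -c "
from workcell import env
print(env.hand_in())"
```

```text
the job is handed in; nothing more can be done
None
```

I handed the job in at about 17 s: the cover lies flat in the white tray, the square tile is level and home between the fences (pressed with at most about 22 N), and the start button was pressed to its stop.

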